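Lock the sample wheel and hold its loaded side down

ROBOT

A 6-joint arm with a two-finger parallel gripper is mounted at the origin on the work surface. World frame = base frame: x ahead of the robot, y to its left, z up, the work surface at z = 0. Lengths are in m, angles in rad, forces in N, time in s.
With the tool pointing down it reaches from about 0.375 to 0.9 m from the base axis. Payload 3.1 kg.
Tool frame: the origin (TCP) lies at the centre of the arm's flange, where the gripper is bolted on; the fingertips stand robot.tip_extent ahead of it and the grasp point (between the pads) lies 164 mm ahead of it (robot.tip_extent is the distance from the TCP to the fingertips, in m); z points along the fingers, y is the line along which they close (so a half turn about z gives the same grasp; the last joint's range is limited). The gripper opens to 87 mm and grips with 3 to 60 N. Pads are 19 mm wide; open, the fingers measure 117 mm over their backs; the gripper's body (75 mm by 190 mm) begins 51 mm behind the grasp point.
Start: joints at [0.973, 0.527, 1.433, -0, 1.181, -0.178], TCP at [0.255, 0.571, 0.405] pointing down, gripper open.
Joint ranges: [-3.08, 3.08], [-0.75, 2.2], [0.22, 2.44], [-1.43, 4.57], [0, 2.65], [-2.85, 2.85]. Speed limits (rad/s): [2.79, 2.79, 3.14, 3.14, 3.14, 3.14].

INTERFACE

Orientations are given as a unit quaternion [x, y, z, w].
In Python, from rig import get_obs, camera, hand_in, cut_out, robot gives the robot as it stands.
- The arm moves only by the tool step_arm, never from a script. Its argument "rows" is a list of rows, each a list of 6 numbers: the shift along the world's x, y, z in m, then the turn, a rotation vector about the world's x, y, z in degrees. A call has 1 to 12 rows; each row shifts and turns the commanded pose from where the row before left it; what a row does not reach is not made up. A row lasts 1/8 s, in which the tool goes at most 62.5 mm and 10.7 degrees, less where a joint would pass 70% of its speed; a pose out of reach is approached as far as the arm can. A call is refused whole if a number of a shift passes 0.0625 or a number of a turn 10.7, either way. A call with a gripper value outside its range is refused whole. "jaw" is the finger opening in m, from 0 to 0.087, set as the call begins (left out, the last holds). The fingers move at their own pace and stop on an object; "squeeze" is the grip in N (left out, the last holds). Time passes only in rows, so rows that do not move let the fingers close. It gives the time, the measured TCP pose, the force, the opening and the grip force at its end, in the units of the state.
- get_obs(): the state, without advancing time (a new reading comes with each control period).
- camera(name): name is "side" or "top"; returns a dict with "pixels" (400x640x3 uint8, blue, green, red), "depth" (400x640 float32, m along the optical axis (not along the pixel's ray), 0 where there is no reading), "fov_y" (degrees; the focal length in pixels is half the picture's height over the tangent of half this angle, whatever the lens; pixels are square), "cx", "cy" (the principal point, pixels), "k1" (the pictures are not rectified: a ray, as slopes to the right and down, at radius r is drawn at 1 + k1 r^2 times it, then the intrinsics apply), "extrinsics" (4x4, takes a point from camera to world coordinates). Camera axes: x right, y up, looking along -z (the intrinsics and any distortion apply to the point x, -y, -z); pixel columns grow to the right and rows downward; lengths in m; the calibration is good to about 2 mm. A picture is of the moment at which its call begins.
- hand_in(): hands the job in; it is judged then, once.
Trained networks look in the newest picture that a camera, given by its name, has taken for a name from the list of things; names that differ only in an ending like _2 or _b are one class to them, and where a whole thing is asked for, a point or a joint stands for the part that bears it (a point fixed in the world has none). Each returns a list of dicts, best first, with "confidence" (0 to 1); they miss things now and then, are a little off and sometimes report something else, mostly with a low value. They report only what shows in the picture. A call takes as long as a camera call.
- cut_out(label, camera): "region" (400x640 bool, what is visible of it) and "extent" ([centre column, centre row, width, height] in pixels, round what is visible of it).
The state is a dict: "time": time; "q": joint angles; "joint_velocities": joint speeds; "joint_torque": joint torques, N m; "position": TCP position; "tool_rot": TCP orientation; "ft_force": force on the tool from outside, world axes, zero at the start; "moment": the same for the moment, N m; "grip_width": finger opening in m; "grip_force": force on a finger pad.
Only numpy, scipy, OpenCV 4.12 (cv2) and the standard library are available. Lean on these libraries where they do the work, as an engineer would, in place of code of your own. Each camera call takes 0.05 s, during which the arm holds its last target. There are 200 camera calls.

TASK

First turn the lock ring of the sample-wheel unit by its upright pin until its arm lines up with the fixed locked mark, before moving the wheel. Then turn the closed wheel by its crank, feel which side is the heavy, loaded one, and bring that side straight down over the beam port. Finish while still gripping the crank handle and holding the wheel still like that; leave the other things on the bench alone.

Things in the scene. Friction and masses are not known exactly. Their poses are not given: they have to be found in the camera images.
- stand: Sample-wheel unit, fixed to the bench; origin under its base plate (14 mm thick, x -130..100, y -105..255 mm) below the wheel's centre; x, y level, z up. The wheel's shaft lies along y, the crank sticks out to -y. Bearing column behind the wheel: 70 mm wide, y 43..93, top 200 mm up. Beam-port block under the wheel: 50 mm wide, y -20..30, top 66 mm up. Lock ring beyond the column.
- wheel_axis (a point): Centre of the closed grey drum (132 mm across, 34 mm thick) on the level shaft, 165 mm above the bench; stays put as the wheel turns. Inside, out of sight, one pocket holds a steel load of 0.38 to 0.58 kg, its centre 37 mm off the shaft; on which side, seen from the crank, differs each time. The wheel is otherwise balanced.
- wheel (a joint): Turn of the wheel, rad, -9 to 9; 0 = crank straight up, grows as it goes from up towards the stand's +x. Stiff bearing with dry friction (0.24 N m): the wheel stays where left and never swings down by itself. Turning takes about 5 N along the crank's path (against the last motion, either way), at most 3 to 5 N more where the load is lifted, as much less where it comes down.
- crank_grip (a point): Grip point on the axis of the crank handle, 45 mm from the shaft: a black sleeve 16 mm thick, 68 mm long, level, along the stand's y, turning freely on its pin. The point is 64 mm out from the drum's face (81 mm from wheel_axis along the stand's -y) and 23 mm from the sleeve's free end. Its orientation spins with the sleeve and means nothing.
- lock_ring (a joint): Turn of the lock ring about its upright axis, rad; starts at 0 to 0.5, grows counter-clockwise seen from above, locked at 1.30 (arm in line with the mark), hard stop at 1.35. Stays where left; 0.12 N m of friction, about 1.6 N at the pin.
- lock_axis (a point): Centre of the top of the boss (56 mm thick, top 54 mm above the bench) around which the aluminium lock ring (88 mm across) turns. It lies at x -10, y 175 mm in the stand's frame.
- lock_pin (a point): Point on the axis of the upright steel pin at the end of the ring's arm, 72 mm above the bench; the pin is 13 mm thick, its top 84 mm above the bench, and it stands free from the arm's top at 34 mm up. 74 mm from lock_axis; moves with the ring.
- lock_mark (a point): Top of the fixed locked mark: a raised grey rib 30 mm long, 10 mm wide, 36 mm above the bench, pointing at the boss; its centre is 108 mm from lock_axis, its inner end 93 mm.
- jar: Bystander: glass jar 48 mm across, 60 mm high, standing on the unit's base plate.
- vial: Bystander: amber vial 28 mm across, 55 mm high, standing on the unit's base plate.
- holder: Bystander: flat aluminium sample holder 50 x 75 x 8 mm with a steel button, 20 mm high in all, on the bench before the unit.
- stone_tray: Bystander: yellow divided tray 160 x 210 x 30 mm.
- mouse: Bystander: black computer mouse 105 x 60 x 36 mm.
- brush: Bystander: small brush 160 mm long.
- calib_weight: Bystander: steel weight 36 mm across, 48 mm high.

How it is judged:
By the outcome, as a careful person would: the job done as asked, in the order asked, and still so for the second after the job is handed in, while the arm keeps its last pose, push and grip.
It also fails if it takes over 72 s, if anything falls off the work surface, if the arm or the gripper's body presses on something with over 40 N, if the wrist force passes 120 N, or if a joint passes its speed limit or range.

## Working session

There is one attempt and no reset: what is moved stays moved. The work goes in short steps, Python scripts to look and compute and a tool call to move; the robot and the scene stay as the last step left them, time stands still between calls to the robot, and variables do not carry over. Pictures are saved under pics/ and viewed, at most 10 in all, crops included, and the job is handed in when it is done.

Besides the shell and the picture viewer there is one more tool, called as name(argument=value, ...), one argument or row to a line, values as JSON. step_arm: Moves the arm, as the interface text tells. Its arguments: {"type":"object","properties":{"rows":{"type":"array"},"jaw":{"type":"number"},"squeeze":{"type":"number"}},"required":["rows"]}

```bash
mkdir -p pics
cat > h.py <<'E'
import numpy as np,cv2
from rig import get_obs,camera,hand_in,cut_out,robot
def K(c):
    f=200/np.tan(np.radians(c['fov_y'])/2); return f
def pts(c,u,v,d=None):
    """pixels -> world (N,3); depth from image unless given"""
    u=np.atleast_1d(u).astype(float);v=np.atleast_1d(v).astype(float);f=K(c)
    if d is None: d=c['depth'][v.astype(int),u.astype(int)]
    x=(u-c['cx'])/f;y=(v-c['cy'])/f;xu,yu=x.copy(),y.copy()
    for _ in range(20):
        s=1+c['k1']*(xu**2+yu**2);xu,yu=x/s,y/s
    P=np.stack([xu*d,-yu*d,-d*np.ones_like(xu),np.ones_like(xu)],0)
    return (np.asarray(c['extrinsics'])@P)[:3].T
def proj(c,P):
    P=np.atleast_2d(P);q=(np.linalg.inv(c['extrinsics'])@np.c_[P,np.ones(len(P))].T)
    x=q[0]/-q[2];y=-q[1]/-q[2];s=1+c['k1']*(x*x+y*y);f=K(c)
    return np.c_[x*s*f+c['cx'],y*s*f+c['cy']]
def reg(c,m):
    v,u=np.nonzero(m&(c['depth']>0)); return pts(c,u,v)
E
python3 - <<'E'
from h import *
o=get_obs();print({k:np.round(v,3) for k,v in o.items()},robot.tip_extent)
for n in('side','top'):
    c=camera(n);cv2.imwrite(f'pics/{n}0.png',c['pixels']);print(n,c['fov_y'],np.round(c['extrinsics'],3).tolist())
    for l in['stand','wheel','wheel_axis','crank_grip','lock_ring','lock_pin','lock_mark','lock_axis','jar','vial','holder']:
        try:r=cut_out(l,n)
        except Exception as e: print(l,e);continue
        for x in r[:2]:
            p=reg(c,x['region'])
            if len(p):print(l,round(x['confidence'],2),np.round(x['extent']),len(p),np.round(np.median(p,0),3),np.round(np.percentile(p,3,axis=0),3),np.round(np.percentile(p,97,axis=0),3))
E
```

```text
{'time': np.float64(0.0), 'q': array([ 0.972,  0.528,  1.434, -0.   ,  1.181, -0.179]), 'joint_velocities': array([ 0.001,  0.001, -0.   ,  0.001,  0.   , -0.001]), 'joint_torque': array([ -0.   , -44.004, -17.66 ,   0.063,   0.058,  -0.   ]), 'position': array([0.255, 0.57 , 0.404]), 'tool_rot': array([ 0.208,  0.978, -0.001, -0.   ]), 'ft_force': array([ 0.844, -0.045,  0.176]), 'moment': array([-0.006, -0.037, -0.014]), 'grip_force': np.float64(0.0), 'grip_width': np.float64(0.087)} 0.1822
side 51.891704764492815 [[-0.975, 0.159, -0.156, 0.339], [-0.222, -0.69, 0.689, 0.796], [0.002, 0.706, 0.708, 0.968], [0.0, 0.0, 0.0, 1.0]]
stand 0.72 [289. 193. 105. 140.] 7358 [ 0.582 -0.045  0.017] [ 0.486 -0.205  0.01 ] [0.699 0.117 0.219]
wheel 0.74 [297. 148.  45.  52.] 1117 [ 0.588 -0.121  0.198] [ 0.538 -0.219  0.125] [ 0.659 -0.112  0.231]
wheel_axis 0.65 [290. 194. 111. 137.] 7376 [ 0.582 -0.045  0.017] [ 0.485 -0.206  0.01 ] [0.698 0.117 0.219]
crank_grip 0.37 [303. 130.  10.  17.] 67 [ 0.591 -0.205  0.216] [ 0.585 -0.234  0.21 ] [ 0.6   -0.175  0.22 ]
lock_ring 0.69 [282. 233.  27.  
[... 1472 characters left out ...]
  34.  22.] 227 [0.603 0.041 0.038] [0.568 0.001 0.031] [0.646 0.109 0.051]
lock_mark 0.64 [332. 190. 111.  74.] 6461 [ 0.579 -0.057  0.016] [ 0.483 -0.224  0.008] [0.702 0.111 0.225]
lock_axis 0.8 [330. 190. 116.  76.] 6301 [ 0.577 -0.058  0.016] [ 0.483 -0.224  0.009] [0.699 0.109 0.225]
vial 0.56 [293. 158.  10.  10.] 56 [0.689 0.069 0.05 ] [0.68  0.059 0.025] [0.698 0.083 0.071]
vial 0.36 [332. 191. 113.  73.] 6449 [ 0.578 -0.06   0.016] [ 0.483 -0.225  0.008] [0.702 0.108 0.225]
holder 0.85 [343. 242.  24.  23.] 334 [ 0.414 -0.112  0.009] [ 0.387 -0.146 -0.001] [ 0.44  -0.075  0.023]
holder 0.34 [331. 190. 113.  75.] 6458 [ 0.579 -0.059  0.016] [ 0.483 -0.226  0.008] [0.701 0.109 0.225]
```

```bash
cat > fit.py <<'E'
from h import *
from scipy.optimize import minimize
cs={n:camera(n) for n in('side','top')}
for n,c in cs.items():
    for b in cut_out('stand',n)[:1]:
        P=reg(c,b['region']);Q=P[(P[:,2]>.008)&(P[:,2]<.021)]
        H,x,y=np.histogram2d(Q[:,0],Q[:,1],bins=[np.arange(.4,.8,.004),np.arange(-.35,.25,.004)])
        m=(H>0).astype(np.uint8);m=cv2.morphologyEx(m,cv2.MORPH_OPEN,np.ones((3,3)))
        v,u=np.nonzero(m);pp=np.c_[x[v]+.002,y[u]+.002].astype(np.float32)
        r=cv2.minAreaRect(pp);print(n,r, 'z',np.median(Q[:,2]))
    p=c['pixels']
s=cs['side'];t=cs['top']
a=cv2.resize(s['pixels'][110:270,220:380],(800,800))[:600] if 0 else cv2.resize(s['pixels'][110:270,220:380],(600,600),interpolation=3)
cv2.imwrite('pics/s1.png',a)
cv2.imwrite('pics/t1.png',cv2.resize(t['pixels'][140:260,260:420],(800,600),interpolation=3))
E
python3 fit.py
```

```text
side ((0.5927573442459106, -0.049616143107414246), (0.3448575735092163, 0.2274223268032074), 84.14397430419922) z 0.014371251261800388
top ((0.5943170785903931, -0.05914632976055145), (0.35779815912246704, 0.22925588488578796), 83.65979766845703) z 0.01455367806409369
```

View pics/s1.png

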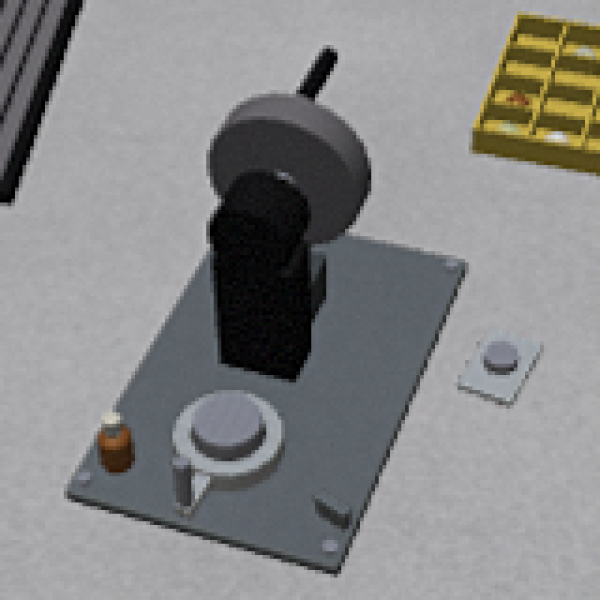

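View pics/t1.png

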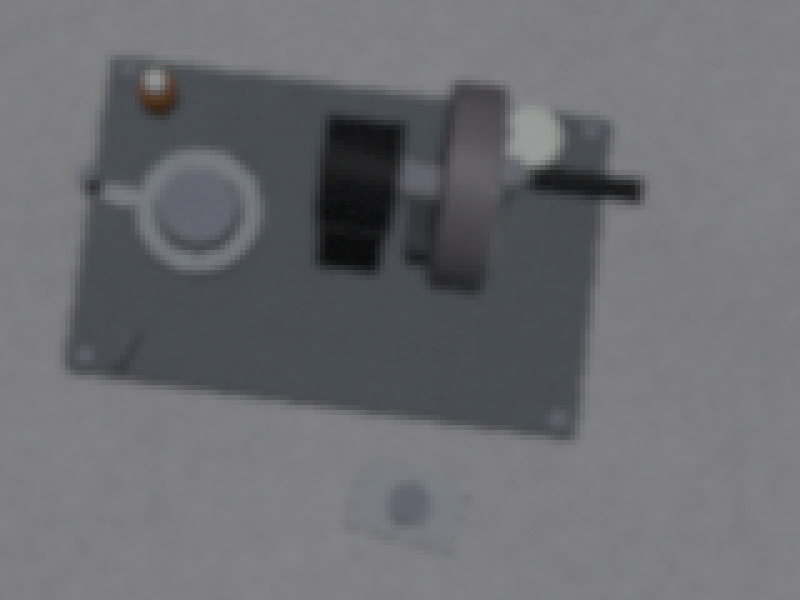

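View pics/side0.png

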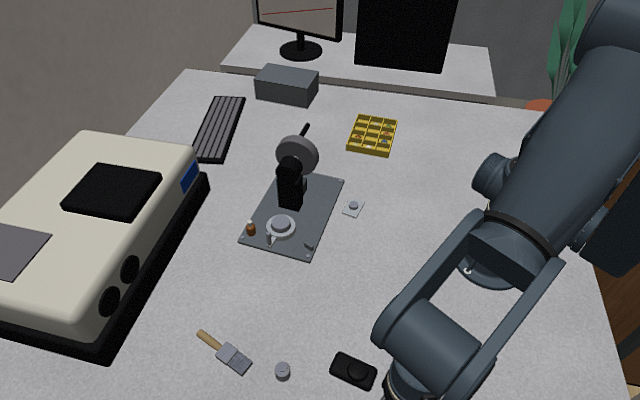

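```bash
cat > fit2.py <<'E'
from h import *
from scipy.optimize import least_squares
cs={n:camera(n) for n in('side','top')}
def circ(p):
    f=lambda a:np.hypot(p[:,0]-a[0],p[:,1]-a[1])-a[2]
    return least_squares(f,[*p.mean(0)[:2],.03],loss='soft_l1',f_scale=.002).x
for n,c in cs.items():
    yaw=np.radians(-6.3);R=np.array([[np.cos(yaw),-np.sin(yaw)],[np.sin(yaw),np.cos(yaw)]])
    v,u=np.mgrid[0:400,0:640];d=c['depth'];ok=d>0
    P=pts(c,u[ok],v[ok]);P=P[(P[:,0]>.45)&(P[:,0]<.75)&(P[:,1]>-.3)&(P[:,1]<.16)]
    o=np.array([.594,-.057])-R@[-.015,.075]
    S=np.c_[(P[:,:2]-o)@R,P[:,2]]
    g=lambda x,y,z:S[(S[:,0]>x[0])&(S[:,0]<x[1])&(S[:,1]>y[0])&(S[:,1]<y[1])&(S[:,2]>z[0])&(S[:,2]<z[1])]
    b=g((-60,60),(.12,.3),(.050,.058)) ; b=b[abs(b[:,0])<.06]
    rim=lambda q:cv2.minEnclosingCircle(q[:,:2].astype(np.float32))
    print(n,'origin',o.round(4),'boss',len(b),b[:,:2].mean(0).round(4),rim(b) if len(b) else 0)
    p=g((-.1,.1),(.18,.3),(.060,.090));print('pin',len(p),p.mean(0).round(4) if len(p) else 0,p.max(0).round(4) if len(p) else 0)
    m=g((-.13,.0),(.2,.3),(.026,.042));print('34-36',len(m),m.round(3)[::max(1,len(m)//12)].tolist())
    w=g((-.1,.1),(-.03,.03),(.2,.24));print('drum top',len(w),w[:,:2].mean(0).round(4),w.min(0).round(3),w.max(0).round(3))
    co=g((-.06,.06),(.035,.105),(.19,.21));print('column',len(co),co.min(0).round(3) if len(co) else 0,co.max(0).round(3) if len(co) else 0)
    h=g((-.1,.1),(-.15,-.03),(.1,.25));print('handle',len(h),np.median(h,0).round(4),h.min(0).round(3),h.max(0).round(3))
    j=g((-.13,.1),(-.11,0),(.06,.085));print('jar',len(j),np.median(j,0).round(3) if len(j) else 0,j.min(0).round(3) if len(j) else 0,j.max(0).round(3) if len(j) else 0)
    # reproject key points
    def W(x,y,z): return np.r_[o+R@[x,y],z]
    K_={'axis':W(-.01,.175,.054),'c1':W(-.13,-.105,.014),'c2':W(.1,-.105,.014),'c3':W(.1,.255,.014),'c4':W(-.13,.255,.014)}
    print({k:proj(c,q)[0].round(1).tolist() for k,q in K_.items()})
E
python3 fit2.py
```

```text
side origin [ 0.6007 -0.1332] boss 222 [-0.0111  0.1777] ((0.005364392884075642, 0.19799071550369263), 0.0574260838329792)
pin 66 [0.0213 0.2361 0.0719] [0.0754 0.2533 0.0873]
34-36 184 [[-0.0, 0.203, 0.039], [-0.018, 0.207, 0.041], [-0.027, 0.206, 0.039], [-0.028, 0.209, 0.039], [-0.026, 0.212, 0.037], [-0.02, 0.214, 0.032], [-0.018, 0.217, 0.03], [-0.007, 0.234, 0.037], [-0.103, 0.211, 0.039], [-0.006, 0.253, 0.041], [-0.009, 0.252, 0.036], [-0.012, 0.247, 0.027], [-0.121, 0.219, 0.029]]
drum top 459 [-0.0061  0.0053] [-0.056 -0.02   0.2  ] [0.054 0.018 0.234]
column 210 [-0.028  0.04   0.19 ] [0.024 0.093 0.203]
handle 77 [-0.0016 -0.0712  0.2164] [-0.007 -0.108  0.207] [ 0.009 -0.032  0.221]
jar 16 [-0.02  -0.013  0.064] [-0.025 -0.021  0.061] [-0.012 -0.001  0.068]
{'axis': [279.4, 221.6], 'c1': [344.3, 179.4], 'c2': [281.5, 164.7], 'c3': [235.3, 240.6], 'c4': [308.9, 261.9]}
top origin [ 0.6007 -0.1332] boss 173 [-0.0084  0.1734] ((0.009332714602351189, 0.19029803574085236), 0.05322745814919472)
pin 41 [0.0278 0.2249 0.0715] [0.0749 0.2523 0.0873]
34-36 98 [[-0.002, 0.24, 0.034], [-0.006, 0.236, 0.037], [-0.002, 0.208, 0.038], [-0.008, 0.232, 0.035], [-0.005, 0.204, 0.037], [-0.01, 0.218, 0.034], [-0.014, 0.213, 0.041], [-0.021, 0.209, 0.041], [-0.027, 0.201, 0.041], [-0.04, 0.202, 0.037], [-0.109, 0.213, 0.038], [-0.115, 0.208, 0.037], [-0.126, 0.214, 0.033]]
drum top 450 [-0.004  -0.0036] [-0.058 -0.03   0.2  ] [0.056 0.015 0.236]
column 245 [-0.028  0.041  0.19 ] [0.026 0.091 0.207]
handle 122 [ 0.0008 -0.0692  0.2163] [-0.006 -0.105  0.126] [ 0.01  -0.03   0.225]
jar 104 [ 0.065 -0.047  0.074] [ 0.044 -0.066  0.064] [ 0.085 -0.03   0.081]
{'axis': [298.9, 180.5], 'c1': [374.6, 227.7], 'c2': [382.2, 163.7], 'c3': [281.8, 150.0], 'c4': [271.6, 213.3]}
```

```bash
cat > st.py <<'E'
from h import *
yaw=np.radians(-6.3);R=np.array([[np.cos(yaw),-np.sin(yaw)],[np.sin(yaw),np.cos(yaw)]]);o=np.array([.6007,-.1332])
def W(x,y,z): return np.r_[o+R@[x,y],z]
def cloud(c):
    v,u=np.mgrid[0:400,0:640];ok=c['depth']>0
    P=pts(c,u[ok],v[ok]);return np.c_[(P[:,:2]-o)@R,P[:,2]]
E
python3 - <<'E'
from st import *
A=np.array([-.01,.175])
for n in('side','top'):
    c=camera(n);S=cloud(c);r=np.hypot(*(S[:,:2]-A).T);a=np.degrees(np.arctan2(S[:,1]-A[1],S[:,0]-A[0]))
    m=S[(r>.085)&(r<.13)&(a>120)&(a<200)&(S[:,2]>.024)&(S[:,2]<.045)]
    print(n,'mark',len(m),m.mean(0).round(4),np.degrees(np.arctan2(*(m.mean(0)[:2]-A)[::-1])).round(1));print(m.round(3).tolist()[:25])
    for lo,hi in((.028,.042),(.045,.09)):
        p=S[(r>.055)&(r<.09)&(a>60)&(a<120)&(S[:,2]>lo)&(S[:,2]<hi)]
        print('pin/arm',lo,len(p),p.mean(0).round(4),np.degrees(np.arctan2(*(p.mean(0)[:2]-A)[::-1])).round(1))
    ov=c['pixels'].copy()
    B=(220,180,330,275) if n=='side' else (255,135,345,225)
    k=6;im=cv2.resize(ov[B[1]:B[3],B[0]:B[2]],None,fx=k,fy=k,interpolation=2)
    def dot(P,col): 
        q=(proj(c,P)[0]-[B[0],B[1]]+.5)*k;cv2.circle(im,tuple(int(t) for t in q),2,col,-1)
    for d in(85,90,95,155,160,165):
        t=np.radians(d);
        for rr in(.074,) if d<100 else (.093,.123): dot(W(*(A+rr*np.array([np.cos(t),np.sin(t)])),.036 if d>100 else .084),(0,0,255) if d in(90,160) else (0,255,0))
    dot(W(*A,.054),(0,0,255))
    for t in np.arange(0,6.28,.4):dot(W(*(A+.028*np.array([np.cos(t),np.sin(t)])),.054),(255,0,0))
    cv2.imwrite(f'pics/z{n}.png',im)
E
python3 -c "
import cv2,numpy as np
a=cv2.imread('pics/zside.png');b=cv2.imread('pics/ztop.png');h=max(a.shape[0],b.shape[0])
f=lambda i:cv2.copyMakeBorder(i,0,h-i.shape[0],0,0,0)
c=np.hstack([f(a),f(b)]);cv2.imwrite('pics/zz.png',cv2.resize(c,(800,int(800*h/c.shape[1]))))"
```

```text
side mark 49 [-0.1133  0.2124  0.0337] 160.1
[[-0.1, 0.204, 0.034], [-0.103, 0.203, 0.034], [-0.105, 0.202, 0.034], [-0.099, 0.209, 0.035], [-0.101, 0.207, 0.034], [-0.105, 0.209, 0.039], [-0.108, 0.208, 0.038], [-0.11, 0.206, 0.037], [-0.099, 0.209, 0.032], [-0.103, 0.211, 0.035], [-0.106, 0.211, 0.036], [-0.108, 0.209, 0.035], [-0.111, 0.21, 0.038], [-0.113, 0.207, 0.035], [-0.117, 0.207, 0.036], [-0.1, 0.211, 0.029], [-0.103, 0.212, 0.032], [-0.106, 0.213, 0.034], [-0.11, 0.214, 0.037], [-0.112, 0.212, 0.036], [-0.115, 0.211, 0.036], [-0.118, 0.212, 0.038], [-0.12, 0.208, 0.035], [-0.103, 0.212, 0.027], [-0.107, 0.214, 0.031]]
pin/arm 0.028 29 [-0.0088  0.2456  0.0348] 89.1
pin/arm 0.045 52 [-0.0073  0.2493  0.0699] 87.9
top mark 30 [-0.1118  0.2099  0.035 ] 161.1
[[-0.098, 0.207, 0.041], [-0.101, 0.211, 0.036], [-0.102, 0.207, 0.041], [-0.1, 0.204, 0.031], [-0.105, 0.213, 0.036], [-0.104, 0.211, 0.03], [-0.105, 0.206, 0.041], [-0.103, 0.204, 0.031], [-0.102, 0.201, 0.027], [-0.109, 0.213, 0.038], [-0.109, 0.209, 0.04], [-0.108, 0.206, 0.036], [-0.106, 0.203, 0.029], [-0.113, 0.215, 0.038], [-0.112, 0.213, 0.033], [-0.111, 0.209, 0.034], [-0.111, 0.206, 0.035], [-0.116, 0.215, 0.038], [-0.115, 0.212, 0.034], [-0.116, 0.208, 0.04], [-0.113, 0.206, 0.025], [-0.12, 0.218, 0.034], [-0.12, 0.214, 0.04], [-0.119, 0.212, 0.033], [-0.118, 0.208, 0.035]]
pin/arm 0.028 19 [-0.0074  0.2391  0.0359] 87.6
pin/arm 0.045 21 [-0.0068  0.2457  0.0747] 87.4
```

View pics/zz.png

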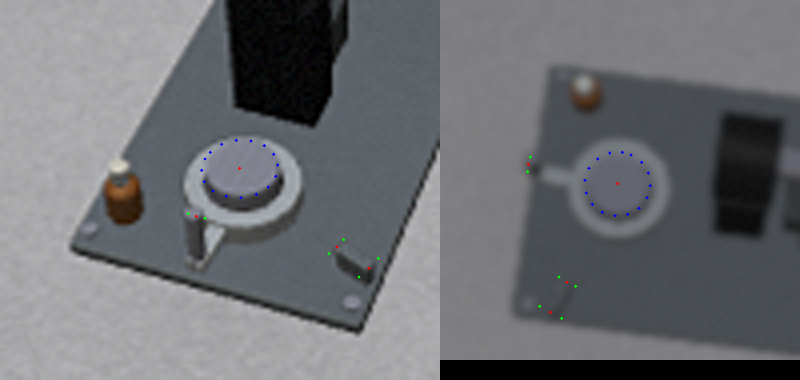

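step_arm(
  rows=[
    [0.0366,-0.0456,0,0,0,-7.5],
    [0.0366,-0.0456,0,0,0,-7.5],
    [0.0366,-0.0456,0,0,0,-7.5],
    [0.0366,-0.0456,0,0,0,-7.5],
    [0.0366,-0.0456,0,0,0,-7.5],
    [0.0366,-0.0456,0,0,0,-7.5],
    [0.0366,-0.0456,0,0,0,-7.5],
    [0.0366,-0.0456,0,0,0,-7.5],
    [0.0366,-0.0456,0,0,0,-7.5],
    [0.0366,-0.0456,0,0,0,-7.5],
    [0,0,-0.04,0,0,0],
    [0,0,0,0,0,0],
  ],
  jaw=0.045,
)

```text
time: 3.1
position: [0.6197, 0.1138, 0.3616]
tool_rot: [0.761, 0.649, -0.003, -0.003]
ft_force: [-1.2, -0.5, -0.1]
grip_width: 0.0451
grip_force: 0.0
```

step_arm(
  rows=[
    [0.0015,0.0012,-0.042,0,0,0],
    [0,0,-0.042,0,0,0],
    [0,0,-0.042,0,0,0],
    [0,0,0,0,0,0],
  ],
)

```text
time: 3.6
position: [0.6208, 0.1169, 0.2368]
tool_rot: [0.76, 0.65, -0.003, -0.002]
ft_force: [-0.1, 0.6, -0.1]
grip_width: 0.0453
grip_force: 0.0
```

step_arm(
  rows=[
    [0,0,0,0,0,0],
    [0,0,0,0,0,0],
    [0,0,0,0,0,0],
    [0,0,0,0,0,0],
    [0,0,0,0,0,0],
    [0,0,0,0,0,0],
  ],
  jaw=0,
  squeeze=15,
)

```text
time: 4.35
position: [0.6225, 0.1159, 0.2396]
tool_rot: [0.761, 0.649, 0.001, 0.0]
ft_force: [-0.2, 0.3, 5.3]
grip_width: 0.0127
grip_force: 15.0
```

Run:
```python
from st import *
c=camera('side');ob=get_obs();print(ob['grip_width'],ob['ft_force'].round(2),ob['position'].round(4))
im=cv2.resize(c['pixels'][110:290,190:370],(600,600),interpolation=2);cv2.imwrite('pics/g1.png',im)
# arc increments, world; from 87.5 to 160.5 in stand frame
A=np.array([-.01,.175]);t=np.radians(np.linspace(87.5,160.5,19));p=(A+.074*np.c_[np.cos(t),np.sin(t)])@R.T
print(np.diff(p,axis=0).round(4).tolist())
```

```text
0.012258321013875471 [-0.69  0.33  5.54] [0.6225 0.1159 0.2396]
[[-0.0052, 0.0006], [-0.0052, 0.0002], [-0.0052, -0.0001], [-0.0052, -0.0005], [-0.0052, -0.0009], [-0.0051, -0.0012], [-0.005, -0.0016], [-0.0049, -0.0019], [-0.0047, -0.0023], [-0.0045, -0.0026], [-0.0044, -0.0029], [-0.0041, -0.0032], [-0.0039, -0.0035], [-0.0036, -0.0038], [-0.0034, -0.004], [-0.0031, -0.0042], [-0.0028, -0.0044], [-0.0024, -0.0046]]
```

View pics/g1.png

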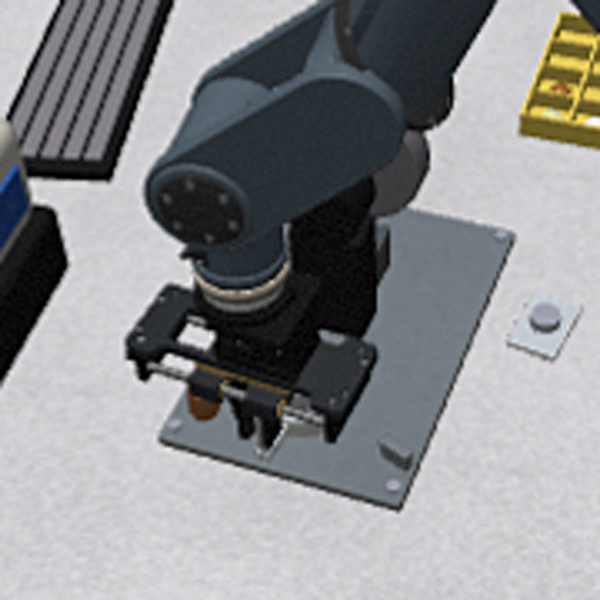

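step_arm(
  rows=[
    [0,0,0.004,0,0,0],
    [-0.0052,0.0006,0,0,0,4],
    [-0.0052,0.0002,0,0,0,4],
    [-0.0052,-0.0001,0,0,0,4],
    [-0.0052,-0.0005,0,0,0,4],
    [0,0,0,0,0,0],
  ],
)

```text
time: 5.15
position: [0.5997, 0.1162, 0.2404]
tool_rot: [0.663, 0.748, -0.002, -0.003]
ft_force: [-1.3, 1.1, -13.6]
grip_width: 0.0125
grip_force: 15.0
```

step_arm(
  rows=[
    [0,0,0,0,0,0],
    [0,0,0,0,0,0],
  ],
)

```text
time: 5.4
position: [0.5999, 0.1161, 0.2406]
tool_rot: [0.663, 0.748, -0.002, -0.002]
ft_force: [-1.9, 0.2, -20.4]
grip_width: 0.0126
grip_force: 15.0
```

step_arm(
  rows=[
    [0,0,-0.003,0,0,0],
    [-0.0052,-0.0009,0,0,0,4],
    [-0.0051,-0.0012,0,0,0,4],
    [-0.005,-0.0016,0,0,0,4],
    [-0.0049,-0.0019,0,0,0,4],
    [-0.0047,-0.0023,0,0,0,4],
    [-0.0045,-0.0026,0,0,0,4],
    [-0.0044,-0.0029,0,0,0,4],
    [-0.0041,-0.0032,0,0,0,4],
    [0,0,0,0,0,0],
  ],
)

```text
time: 6.65
position: [0.5625, 0.1005, 0.2405]
tool_rot: [0.431, 0.902, 0.0, -0.002]
ft_force: [-4.6, 5.0, -7.9]
grip_width: 0.0125
grip_force: 15.0
```

step_arm(
  rows=[
    [-0.0045,-0.0028,-0.001,0,0,4],
    [-0.0041,-0.0032,0,0,0,4],
    [-0.0034,-0.004,0,0,0,4],
    [-0.0031,-0.0042,0,0,0,4],
    [-0.0028,-0.0044,0,0,0,4],
    [0,0,0,0,0,0],
    [0,0,0,0,0,0],
  ],
)

```text
time: 7.52
position: [0.5445, 0.0815, 0.2403]
tool_rot: [0.268, 0.963, 0.0, -0.001]
ft_force: [-6.3, 2.7, -2.7]
grip_width: 0.0124
grip_force: 15.0
```

```bash
cat > chk.py <<'E'
from st import *
import sys
A=np.array([-.01,.175])
p=get_obs()['position'];s=(p[:2]-o)@R-A;print('tcp r,ang',np.hypot(*s),np.degrees(np.arctan2(s[1],s[0])))
for n in('side','top'):
    c=camera(n);S=cloud(c)
    r=np.hypot(*(S[:,:2]-A).T);a=np.degrees(np.arctan2(S[:,1]-A[1],S[:,0]-A[0]))
    b=S[(r<.035)&(S[:,2]>.05)&(S[:,2]<.058)]
    if len(b)<50: b=np.zeros((0,3))
    f=lambda m:(len(m),m.mean(0).round(4).tolist(),np.degrees(np.arctan2(*(m.mean(0)[:2]-A)[::-1])).round(1)) if len(m) else 0
    print(n,'boss',len(b),b.mean(0).round(4) if len(b) else 0)
    print(' mark',f(S[(r>.091)&(r<.13)&(a>130)&(a<200)&(S[:,2]>.024)&(S[:,2]<.045)]))
    print(' arm',f(S[(r>.048)&(r<.085)&(a>110)&(a<190)&(S[:,2]>.027)&(S[:,2]<.042)]))
    print(' pin',f(S[(r>.058)&(r<.09)&(a>110)&(a<190)&(S[:,2]>.045)&(S[:,2]<.09)]))
c=camera('side');cv2.imwrite(f'pics/{sys.argv[1]}.png',cv2.resize(c['pixels'][170:280,230:340],(600,600),interpolation=2))
E
python3 chk.py l1
```

```text
tcp r,ang 0.0765247798061687 155.07806306106636
side boss 0 0
 mark (52, [-0.1138, 0.2128, 0.0334], np.float64(160.0))
 arm (38, [-0.071, 0.2077, 0.0345], np.float64(151.8))
 pin (71, [-0.084, 0.2131, 0.0722], np.float64(152.7))
top boss 72 [-0.0078  0.1589  0.0543]
 mark 0
 arm 0
 pin 0
```

View pics/l1.png

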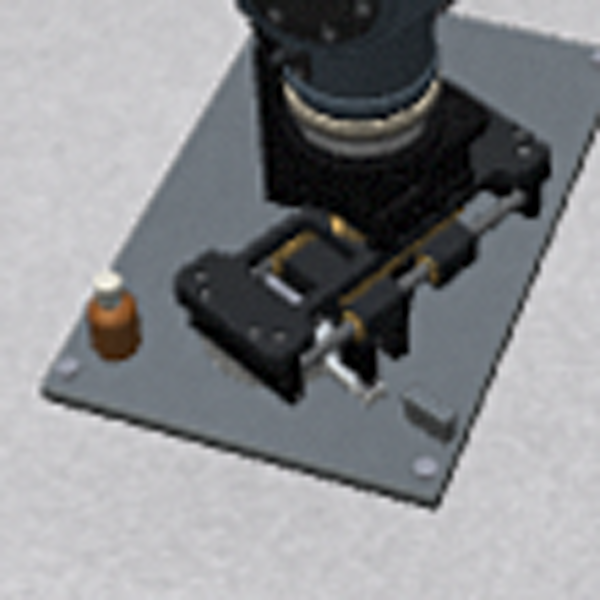

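step_arm(
  rows=[
    [-0.001,-0.0018,-0.001,0,0,1.5],
    [-0.0009,-0.0018,0,0,0,1.5],
    [-0.0008,-0.0018,0,0,0,1.5],
    [0,0,0,0,0,0],
    [0,0,0,0,0,0],
  ],
)

```text
time: 8.3
position: [0.5416, 0.0766, 0.2402]
tool_rot: [0.23, 0.973, 0.0, -0.002]
ft_force: [-7.2, 3.9, 3.8]
grip_width: 0.0126
grip_force: 15.0
```

```bash
python3 chk.py l2
python3 - <<'E'
from st import *
from scipy.optimize import least_squares
q=get_obs()['position'][:2]
P=np.array([(.6225,.1159),(.5999,.1161),(.5625,.1005),(.5445,.0815),q])
f=least_squares(lambda a:np.hypot(*(P-a).T)-.074,[.61,.042]);print(f.x,f.fun.round(4),q)
d=P-f.x;print((np.degrees(np.arctan2(d[:,1],d[:,0]))+6.3).round(1))
print('mark ang wrt this axis',[(np.degrees(np.arctan2(*(W(*m,0)[:2]-f.x)[::-1]))+6.3).round(1) for m in((-.1133,.2124),(-.1118,.2099))], get_obs()['ft_force'])
E
```

```text
tcp r,ang 0.0766697544311245 159.3557125101011
side boss 0 0
 mark (50, [-0.1135, 0.2122, 0.0331], np.float64(160.2))
 arm (35, [-0.0724, 0.2032, 0.0332], np.float64(155.7))
 pin (60, [-0.0855, 0.2091, 0.0706], np.float64(155.7))
top boss 0 0
 mark 0
 arm 0
 pin 0
[0.60789014 0.04283618] [ 0.0005 -0.0003 -0.0006  0.0003  0.0003] [0.5416472  0.07656469]
[ 85.  102.5 134.5 154.9 159.3]
mark ang wrt this axis [np.float64(160.1), np.float64(161.1)] [-8.74196857  4.4744405   3.9897189 ]
```

step_arm(
  rows=[
    [-0.0014,-0.0007,-0.0005,0,0,1],
    [0,0,0,0,0,0],
    [0,0,0,0,0,0],
  ],
)

```text
time: 8.82
position: [0.5408, 0.0758, 0.2401]
tool_rot: [0.221, 0.975, 0.001, -0.0]
ft_force: [-7.9, 4.3, 6.7]
grip_width: 0.0126
grip_force: 15.0
```

step_arm(
  rows=[
    [-0.0006,-0.0012,0,0,0,1],
    [0,0,0,0,0,0],
    [0,0,0,0,0,0],
  ],
)

```text
time: 9.2
position: [0.5401, 0.0746, 0.2401]
tool_rot: [0.213, 0.977, 0.001, -0.001]
ft_force: [-7.3, 5.2, 6.6]
grip_width: 0.0123
grip_force: 15.0
```

step_arm(
  rows=[
    [-0.0006,-0.0012,0,0,0,1],
    [0,0,0,0,0,0],
    [0,0,0,0,0,0],
  ],
)

```text
time: 9.57
position: [0.5395, 0.0733, 0.2401]
tool_rot: [0.204, 0.979, 0.001, -0.001]
ft_force: [-7.1, 4.5, 6.3]
grip_width: 0.0122
grip_force: 15.0
```

step_arm(
  rows=[
    [-0.0006,-0.0012,-0.001,0,0,1],
    [0,0,0,0,0,0],
    [0,0,0,0,0,0],
  ],
)

```text
time: 9.95
position: [0.539, 0.0723, 0.24]
tool_rot: [0.196, 0.981, 0.001, -0.0]
ft_force: [-9.3, 5.3, 11.3]
grip_width: 0.0125
grip_force: 15.0
```

step_arm(
  rows=[
    [-0.0005,-0.0012,0,0,0,1],
    [0,0,0,0,0,0],
    [0,0,0,0,0,0],
  ],
)

```text
time: 10.32
position: [0.5384, 0.0711, 0.2399]
tool_rot: [0.187, 0.982, 0.001, -0.0]
ft_force: [-9.2, 4.9, 10.7]
grip_width: 0.0121
grip_force: 15.0
```

```bash
python3 chk.py l3; python3 -c "
from h import *;print(get_obs()['ft_force'],get_obs()['position'])"
```

```text
tcp r,ang 0.07727920103672577 164.05873963480244
side boss 0 0
 mark (50, [-0.1137, 0.2124, 0.0332], np.float64(160.2))
 arm (30, [-0.0771, 0.1992, 0.0336], np.float64(160.1))
 pin (41, [-0.0889, 0.2044, 0.0687], np.float64(159.6))
top boss 0 0
 mark 0
 arm 0
 pin 0
[-8.05339733  5.45294057 12.2679049 ] [0.53843792 0.07110975 0.23992569]
```

View pics/l3.png

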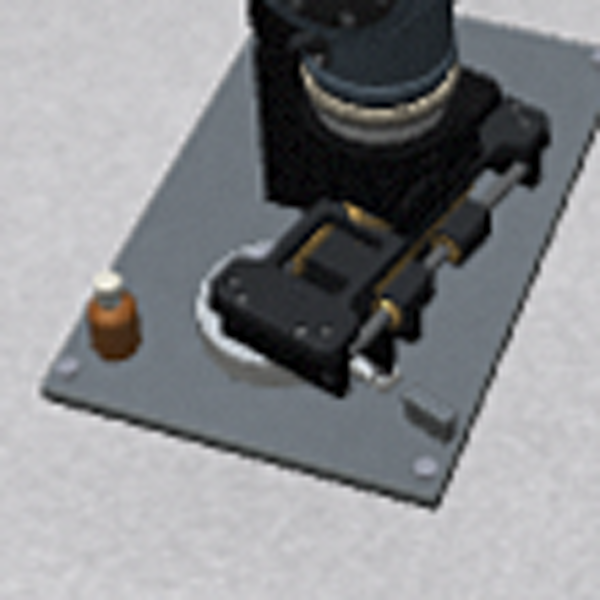

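step_arm(
  rows=[
    [-0.0008,-0.0011,-0.001,0,0,1],
    [0,0,0,0,0,0],
    [0,0,0,0,0,0],
  ],
)

```text
time: 10.85
position: [0.538, 0.07, 0.2396]
tool_rot: [0.179, 0.984, 0.001, 0.0]
ft_force: [-9.2, 5.7, 16.5]
grip_width: 0.012
grip_force: 15.0
```

step_arm(
  rows=[
    [-0.0005,-0.0012,0,0,0,1],
    [0,0,0,0,0,0],
    [0,0,0,0,0,0],
  ],
)

```text
time: 11.22
position: [0.5375, 0.0691, 0.2396]
tool_rot: [0.17, 0.985, 0.001, 0.001]
ft_force: [-9.2, 7.6, 15.6]
grip_width: 0.0123
grip_force: 15.0
```

step_arm(
  rows=[
    [-0.0005,-0.0012,0,0,0,1],
    [0,0,0,0,0,0],
    [0,0,0,0,0,0],
  ],
)

```text
time: 11.6
position: [0.5373, 0.0686, 0.2395]
tool_rot: [0.162, 0.987, 0.002, 0.001]
ft_force: [-7.1, 10.7, 13.9]
grip_width: 0.0123
grip_force: 15.0
```

step_arm(
  rows=[
    [0.001,0.0022,0.003,0,0,-1.5],
    [0.001,0.0022,0,0,0,-1.5],
    [0,0,0,0,0,0],
    [0,0,0,0,0,0],
  ],
)

```text
time: 12.1
position: [0.539, 0.0714, 0.2399]
tool_rot: [0.187, 0.982, 0.0, -0.0]
ft_force: [-6.1, 3.4, 1.8]
grip_width: 0.0124
grip_force: 15.0
```

step_arm(
  rows=[
    [0.0006,0.0012,0,0,0,0],
    [0,0,0,0,0,0],
    [0,0,0,0,0,0],
  ],
)

```text
time: 12.48
position: [0.5395, 0.0724, 0.2399]
tool_rot: [0.187, 0.982, 0.0, -0.001]
ft_force: [-7.0, 3.1, 2.3]
grip_width: 0.0124
grip_force: 15.0
```

step_arm(
  rows=[
    [0,0,0,0,0,0],
    [0,0,0,0,0,0],
    [0,0,0.03,0,0,0],
    [0,0,0.05,0,0,0],
    [0,0,0.06,0,0,-9],
    [0,-0.05,0.04,0,0,-9],
    [0,-0.06,0,0,0,-9],
    [0,-0.06,0,0,0,-9],
    [0,-0.06,0,0,0,-9],
    [0,-0.06,0,0,0,-9],
  ],
  jaw=0.045,
)

```text
time: 13.72
position: [0.5404, -0.2194, 0.4189]
tool_rot: [0.615, 0.789, 0.0, 0.003]
ft_force: [0.7, 0.3, 0.3]
grip_width: 0.045
grip_force: 0.0
```

Run:
```python
from st import *
A=np.array([-.01,.175])
for n in('side','top'):
    c=camera(n);S=cloud(c);r=np.hypot(*(S[:,:2]-A).T);a=np.degrees(np.arctan2(S[:,1]-A[1],S[:,0]-A[0]))
    b=S[(r<.04)&(S[:,2]>.05)&(S[:,2]<.058)]; ctr=b[:,:2].mean(0) if len(b)>100 else A
    print(n,len(b),ctr.round(4))
    for nm,m in(('mark',(r>.091)&(r<.13)&(a>130)&(a<200)&(S[:,2]>.024)&(S[:,2]<.045)),('arm',(r>.048)&(r<.085)&(a>110)&(a<190)&(S[:,2]>.027)&(S[:,2]<.042)),('pin',(r>.058)&(r<.088)&(a>110)&(a<190)&(S[:,2]>.045)&(S[:,2]<.09))):
        q=S[m]
        if len(q): q=q.mean(0);print(' ',nm,m.sum(),q.round(4),[np.degrees(np.arctan2(*(q[:2]-t)[::-1])).round(1) for t in(A,ctr)])
c=camera('side');cv2.imwrite('pics/l4.png',cv2.resize(c['pixels'][170:280,230:340],(600,600),interpolation=2))
```

```text
side 211 [-0.0118  0.1745]
  mark 52 [-0.114   0.2124  0.0327] [np.float64(160.2), np.float64(159.6)]
  arm 47 [-0.0711  0.1973  0.0335] [np.float64(159.9), np.float64(158.9)]
  pin 54 [-0.0815  0.2008  0.0691] [np.float64(160.1), np.float64(159.2)]
top 183 [-0.0101  0.1726]
  mark 29 [-0.1126  0.2103  0.0344] [np.float64(161.0), np.float64(159.8)]
  arm 25 [-0.069   0.1927  0.0362] [np.float64(163.4), np.float64(161.2)]
  pin 20 [-0.0806  0.1975  0.0769] [np.float64(162.3), np.float64(160.5)]
```

View pics/l4.png

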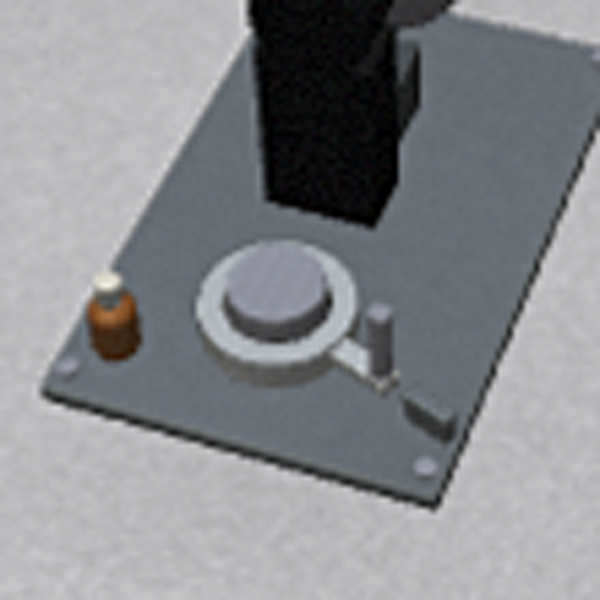

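step_arm(
  rows=[
    [0.017,0.002,0,0,0,-10.2],
    [0.017,0.002,0,0,0,-10.2],
    [0.017,0.002,0,0,0,0],
    [0,0,0,0,0,0],
    [0,0,0,0,0,0],
  ],
)

```text
time: 14.5
position: [0.5907, -0.2099, 0.4175]
tool_rot: [0.742, 0.67, -0.0, -0.0]
ft_force: [-0.1, 0.9, 0.5]
grip_width: 0.0454
grip_force: 0.0
```

step_arm(
  rows=[
    [0.001,-0.004,-0.0215,0,0,0],
    [0,0,-0.022,0,0,0],
    [0,0,0,0,0,0],
  ],
)

```text
time: 14.88
position: [0.5908, -0.2143, 0.3722]
tool_rot: [0.743, 0.669, -0.001, -0.002]
ft_force: [-0.8, 0.1, 0.2]
grip_width: 0.045
grip_force: 0.0
```

step_arm(
  rows=[
    [0,0,0,0,0,0],
    [0,0,0,0,0,0],
    [0,0,0,0,0,0],
    [0,0,0,0,0,0],
    [0,0,0,0,0,0],
  ],
  jaw=0,
  squeeze=30,
)

```text
time: 15.5
position: [0.5929, -0.2148, 0.3745]
tool_rot: [0.743, 0.669, 0.001, 0.002]
ft_force: [3.4, 0.5, 0.2]
grip_width: 0.0151
grip_force: 30.0
```

Run:
```python
from st import *
ob=get_obs();print({k:np.round(ob[k],4) for k in('position','tool_rot','ft_force','moment','grip_width','q')})
t=np.radians(np.arange(0,361,10));p=.045*np.c_[np.sin(t)*R[0,0],np.sin(t)*R[1,0],np.cos(t)]
print(np.diff(p,axis=0).round(4).tolist())
c=camera('side');cv2.imwrite('pics/c1.png',cv2.resize(c['pixels'][90:250,220:380],(600,600),interpolation=2))
```

```text
{'position': array([ 0.5929, -0.2148,  0.3745]), 'tool_rot': array([0.7429, 0.6694, 0.001 , 0.0016]), 'ft_force': array([3.4283, 0.4853, 0.1534]), 'moment': array([-0.1318, -0.5614,  0.0134]), 'grip_width': np.float64(0.0151), 'q': array([-5.2480e-01,  5.6790e-01,  1.4496e+00,  9.0000e-04,  1.1204e+00,
       -4.2120e-01])}
[[0.0078, -0.0009, -0.0007], [0.0075, -0.0008, -0.002], [0.0071, -0.0008, -0.0033], [0.0064, -0.0007, -0.0045], [0.0055, -0.0006, -0.0055], [0.0045, -0.0005, -0.0064], [0.0033, -0.0004, -0.0071], [0.002, -0.0002, -0.0076], [0.0007, -0.0001, -0.0078], [-0.0007, 0.0001, -0.0078], [-0.002, 0.0002, -0.0076], [-0.0033, 0.0004, -0.0071], [-0.0045, 0.0005, -0.0064], [-0.0055, 0.0006, -0.0055], [-0.0064, 0.0007, -0.0045], [-0.0071, 0.0008, -0.0033], [-0.0075, 0.0008, -0.002], [-0.0078, 0.0009, -0.0007], [-0.0078, 0.0009, 0.0007], [-0.0075, 0.0008, 0.002], [-0.0071, 0.0008, 0.0033], [-0.0064, 0.0007, 0.0045], [-0.0055, 0.0006, 0.0055], [-0.0045, 0.0005, 0.0064], [-0.0033, 0.0004, 0.0071], [-0.002, 0.0002, 0.0076], [-0.0007, 0.0001, 0.0078], [0.0007, -0.0001, 0.0078], [0.002, -0.0002, 0.0076], [0.0033, -0.0004, 0.0071], [0.0045, -0.0005, 0.0064], [0.0055, -0.0006, 0.0055], [0.0064, -0.0007, 0.0045], [0.0071, -0.0008, 0.0033], [0.0075, -0.0008, 0.002], [0.0078, -0.0009, 0.0007]]
```

View pics/c1.png

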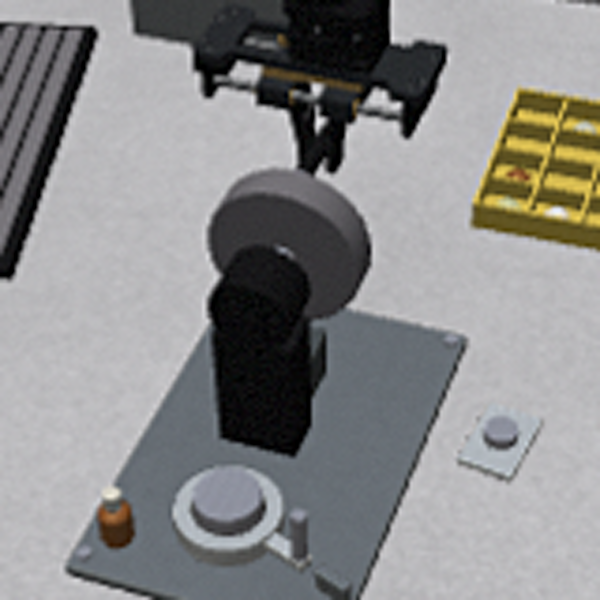

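step_arm(
  rows=[
    [0.0078,-0.0009,-0.0007,0,0,0],
    [0.0075,-0.0008,-0.002,0,0,0],
    [0.0071,-0.0008,-0.0033,0,0,0],
    [0,0,0,0,0,0],
  ],
)

```text
time: 16.05
position: [0.6154, -0.2173, 0.3679]
tool_rot: [0.743, 0.669, 0.001, 0.001]
ft_force: [4.2, 1.5, 1.9]
grip_width: 0.015
grip_force: 30.0
```

step_arm(
  rows=[
    [0.0064,-0.0007,-0.0045,0,0,0],
    [0.0055,-0.0006,-0.0055,0,0,0],
    [0.0045,-0.0005,-0.0064,0,0,0],
    [0,0,0,0,0,0],
  ],
)

```text
time: 16.55
position: [0.6318, -0.2191, 0.3503]
tool_rot: [0.743, 0.669, 0.001, 0.001]
ft_force: [6.5, -0.4, -0.6]
grip_width: 0.0151
grip_force: 30.0
```

step_arm(
  rows=[
    [0.0033,-0.0004,-0.0071,0,0,0],
    [0.002,-0.0002,-0.0076,0,0,0],
    [0.0007,-0.0001,-0.0078,0,0,0],
    [0,0,0,0,0,0],
  ],
)

```text
time: 17.05
position: [0.6371, -0.2197, 0.3271]
tool_rot: [0.743, 0.669, 0.0, -0.0]
ft_force: [6.4, -0.9, -2.8]
grip_width: 0.0148
grip_force: 30.0
```

step_arm(
  rows=[
    [0.0008,0.0001,-0.0078,0,0,0],
    [-0.002,0.0002,-0.0076,0,0,0],
    [-0.0033,0.0004,-0.0071,0,0,0],
    [0,0,0,0,0,0],
  ],
)

```text
time: 17.55
position: [0.6309, -0.219, 0.3048]
tool_rot: [0.743, 0.669, -0.001, -0.002]
ft_force: [-0.9, -0.8, -1.0]
grip_width: 0.0147
grip_force: 30.0
```

step_arm(
  rows=[
    [-0.0045,0.0005,-0.0064,0,0,0],
    [-0.0055,0.0006,-0.0055,0,0,0],
    [-0.0064,0.0007,-0.0045,0,0,0],
    [0,0,0,0,0,0],
  ],
)

```text
time: 18.05
position: [0.6159, -0.2172, 0.291]
tool_rot: [0.743, 0.669, 0.0, 0.001]
ft_force: [0.2, 0.5, 6.4]
grip_width: 0.0157
grip_force: 30.0
```

step_arm(
  rows=[
    [-0.0071,0.0008,-0.0033,0,0,0],
    [-0.0075,0.0008,-0.002,0,0,0],
    [-0.0078,0.0009,-0.0007,0,0,0],
    [0,0,0,0,0,0],
  ],
)

```text
time: 18.55
position: [0.595, -0.215, 0.2847]
tool_rot: [0.743, 0.669, 0.002, 0.003]
ft_force: [6.6, 0.8, 0.7]
grip_width: 0.0152
grip_force: 30.0
```

step_arm(
  rows=[
    [-0.0078,0.0009,0.0007,0,0,0],
    [-0.0075,0.0008,0.002,0,0,0],
    [-0.0071,0.0008,0.0033,0,0,0],
    [0,0,0,0,0,0],
  ],
)

```text
time: 19.05
position: [0.5719, -0.2125, 0.2895]
tool_rot: [0.743, 0.669, 0.001, 0.002]
ft_force: [4.7, -1.0, -2.7]
grip_width: 0.015
grip_force: 30.0
```

step_arm(
  rows=[
    [-0.0064,0.0007,0.0045,0,0,0],
    [-0.0055,0.0006,0.0055,0,0,0],
    [-0.0045,0.0005,0.0064,0,0,0],
    [0,0,0,0,0,0],
  ],
)

```text
time: 19.55
position: [0.5547, -0.2108, 0.3056]
tool_rot: [0.743, 0.669, -0.0, 0.0]
ft_force: [3.5, -2.5, -5.5]
grip_width: 0.0151
grip_force: 30.0
```

step_arm(
  rows=[
    [-0.0033,0.0004,0.0071,0,0,0],
    [-0.002,0.0002,0.0076,0,0,0],
    [-0.0007,0.0001,0.0078,0,0,0],
    [0,0,0,0,0,0],
  ],
)

```text
time: 20.05
position: [0.5482, -0.21, 0.3294]
tool_rot: [0.743, 0.67, -0.001, -0.0]
ft_force: [-0.4, -5.1, -3.0]
grip_width: 0.0149
grip_force: 30.0
```

step_arm(
  rows=[
    [0.0007,-0.0001,0.0078,0,0,0],
    [0.002,-0.0002,0.0076,0,0,0],
    [0.0033,-0.0004,0.0071,0,0,0],
    [0,0,0,0,0,0],
  ],
)

```text
time: 20.55
position: [0.5542, -0.2106, 0.3519]
tool_rot: [0.743, 0.67, -0.001, -0.0]
ft_force: [-1.4, -3.9, -1.3]
grip_width: 0.015
grip_force: 30.0
```

step_arm(
  rows=[
    [0.0045,-0.0005,0.0064,0,0,0],
    [0.0055,-0.0006,0.0055,0,0,0],
    [0.0064,-0.0007,0.0045,0,0,0],
    [0,0,0,0,0,0],
  ],
)

```text
time: 21.05
position: [0.5704, -0.2123, 0.3683]
tool_rot: [0.743, 0.67, -0.001, -0.001]
ft_force: [-2.4, -4.8, -0.3]
grip_width: 0.0148
grip_force: 30.0
```

step_arm(
  rows=[
    [0.0071,-0.0008,0.0033,0,0,0],
    [0.0075,-0.0008,0.002,0,0,0],
    [0.0078,-0.0009,0.0007,0,0,0],
    [0,0,0,0,0,0],
  ],
)

```text
time: 21.55
position: [0.5935, -0.2148, 0.3745]
tool_rot: [0.743, 0.67, -0.0, 0.001]
ft_force: [-1.9, -3.9, 1.0]
grip_width: 0.0151
grip_force: 30.0
```

step_arm(
  rows=[
    [-0.0078,0.0009,-0.0007,0,0,0],
    [-0.0075,0.0008,-0.002,0,0,0],
    [-0.0071,0.0008,-0.0033,0,0,0],
  ],
)

```text
time: 21.92
position: [0.5734, -0.2125, 0.3709]
tool_rot: [0.743, 0.669, 0.004, 0.006]
ft_force: [4.6, -2.6, 6.3]
grip_width: 0.0154
grip_force: 30.0
```

step_arm(
  rows=[
    [-0.0064,0.0007,-0.0045,0,0,0],
    [-0.0055,0.0006,-0.0055,0,0,0],
  ],
)

```text
time: 22.18
position: [0.56, -0.2111, 0.3611]
tool_rot: [0.743, 0.669, 0.002, 0.003]
ft_force: [-0.5, -4.1, 7.7]
grip_width: 0.0158
grip_force: 30.0
```

step_arm(
  rows=[
    [-0.0045,0.0005,-0.0064,0,0,0],
    [-0.0033,0.0004,-0.0071,0,0,0],
  ],
)

```text
time: 22.42
position: [0.551, -0.2102, 0.3463]
tool_rot: [0.743, 0.67, 0.0, 0.002]
ft_force: [-1.9, -4.4, 4.4]
grip_width: 0.0153
grip_force: 30.0
```

step_arm(
  rows=[
    [-0.002,0.0002,-0.0076,0,0,0],
    [-0.0007,0.0001,-0.0078,0,0,0],
  ],
)

```text
time: 22.68
position: [0.548, -0.2099, 0.33]
tool_rot: [0.743, 0.67, -0.0, 0.001]
ft_force: [-1.3, -4.5, 2.3]
grip_width: 0.0152
grip_force: 30.0
```

step_arm(
  rows=[
    [0.0007,-0.0001,-0.0078,0,0,0],
    [0.002,-0.0002,-0.0076,0,0,0],
  ],
)

```text
time: 22.92
position: [0.5508, -0.2102, 0.3141]
tool_rot: [0.743, 0.67, -0.0, 0.0]
ft_force: [-1.0, -4.4, 1.2]
grip_width: 0.0148
grip_force: 30.0
```

step_arm(
  rows=[
    [0.0033,-0.0004,-0.0071,0,0,0],
    [0.0045,-0.0005,-0.0064,0,0,0],
  ],
)

```text
time: 23.18
position: [0.5587, -0.2111, 0.3004]
tool_rot: [0.743, 0.67, -0.0, 0.0]
ft_force: [-0.8, -4.3, 1.3]
grip_width: 0.0149
grip_force: 30.0
```

step_arm(
  rows=[
    [0.0055,-0.0006,-0.0055,0,0,0],
    [0.0064,-0.0007,-0.0045,0,0,0],
  ],
)

```text
time: 23.42
position: [0.5708, -0.2124, 0.2903]
tool_rot: [0.743, 0.669, -0.0, 0.0]
ft_force: [-2.0, -4.5, 0.9]
grip_width: 0.0152
grip_force: 30.0
```

step_arm(
  rows=[
    [0.0071,-0.0008,-0.0033,0,0,0],
    [0.0075,-0.0008,-0.002,0,0,0],
  ],
)

```text
time: 23.68
position: [0.5856, -0.214, 0.285]
tool_rot: [0.743, 0.669, -0.0, -0.0]
ft_force: [-2.3, -4.6, 2.7]
grip_width: 0.0151
grip_force: 30.0
```

step_arm(
  rows=[
    [0.0078,-0.0009,-0.0007,0,0,0],
    [0.0078,-0.0009,0.0007,0,0,0],
  ],
)

```text
time: 23.92
position: [0.6008, -0.2156, 0.285]
tool_rot: [0.743, 0.67, -0.001, -0.001]
ft_force: [-4.4, -4.4, 3.6]
grip_width: 0.015
grip_force: 30.0
```

step_arm(
  rows=[
    [0.0075,-0.0008,0.002,0,0,0],
    [0.0071,-0.0008,0.0033,0,0,0],
  ],
)

```text
time: 24.18
position: [0.6147, -0.2171, 0.2897]
tool_rot: [0.743, 0.67, -0.002, -0.002]
ft_force: [-5.4, -4.4, 0.4]
grip_width: 0.0149
grip_force: 30.0
```

step_arm(
  rows=[
    [0.0064,-0.0007,0.0045,0,0,0],
    [0.0055,-0.0006,0.0055,0,0,0],
  ],
)

```text
time: 24.42
position: [0.6263, -0.2184, 0.2987]
tool_rot: [0.743, 0.67, -0.002, -0.003]
ft_force: [-5.0, -4.8, -4.4]
grip_width: 0.0151
grip_force: 30.0
```

step_arm(
  rows=[
    [0.0045,-0.0005,0.0064,0,0,0],
    [0.0033,-0.0004,0.0071,0,0,0],
  ],
)

```text
time: 24.68
position: [0.6345, -0.2193, 0.3116]
tool_rot: [0.743, 0.669, -0.001, -0.002]
ft_force: [-1.3, -5.5, -7.4]
grip_width: 0.0148
grip_force: 30.0
```

step_arm(
  rows=[
    [0.002,-0.0002,0.0076,0,0,0],
    [0.0007,-0.0001,0.0078,0,0,0],
  ],
)

```text
time: 24.92
position: [0.6378, -0.2197, 0.3269]
tool_rot: [0.743, 0.669, -0.001, -0.001]
ft_force: [0.6, -5.0, -9.0]
grip_width: 0.0153
grip_force: 30.0
```

step_arm(
  rows=[
    [-0.0007,0.0001,0.0078,0,0,0],
    [-0.002,0.0002,0.0076,0,0,0],
  ],
)

```text
time: 25.18
position: [0.6356, -0.2194, 0.3426]
tool_rot: [0.743, 0.669, 0.0, -0.0]
ft_force: [3.2, -5.1, -9.0]
grip_width: 0.015
grip_force: 30.0
```

step_arm(
  rows=[
    [-0.0033,0.0004,0.0071,0,0,0],
    [-0.0045,0.0005,0.0064,0,0,0],
  ],
)

```text
time: 25.42
position: [0.6284, -0.2186, 0.3565]
tool_rot: [0.743, 0.669, 0.001, 0.001]
ft_force: [5.2, -5.6, -8.6]
grip_width: 0.015
grip_force: 30.0
```

step_arm(
  rows=[
    [-0.0055,0.0006,0.0055,0,0,0],
    [-0.0064,0.0007,0.0045,0,0,0],
  ],
)

```text
time: 25.68
position: [0.617, -0.2173, 0.367]
tool_rot: [0.743, 0.669, 0.002, 0.002]
ft_force: [5.9, -4.2, -8.8]
grip_width: 0.0147
grip_force: 30.0
```

step_arm(
  rows=[
    [-0.0071,0.0008,0.0033,0,0,0],
    [-0.0075,0.0008,0.002,0,0,0],
  ],
)

```text
time: 25.92
position: [0.6032, -0.2158, 0.3732]
tool_rot: [0.743, 0.669, 0.003, 0.004]
ft_force: [8.1, -3.8, -6.2]
grip_width: 0.0149
grip_force: 30.0
```

step_arm(
  rows=[
    [-0.0078,0.0009,0.0007,0,0,0],
    [-0.0078,0.0009,-0.0007,0,0,0],
  ],
)

```text
time: 26.18
position: [0.5884, -0.2142, 0.3745]
tool_rot: [0.743, 0.669, 0.004, 0.005]
ft_force: [8.5, -3.4, -0.4]
grip_width: 0.0146
grip_force: 30.0
```

step_arm(
  rows=[
    [-0.0075,0.0008,-0.002,0,0,0],
    [-0.0071,0.0008,-0.0033,0,0,0],
  ],
)

```text
time: 26.42
position: [0.5738, -0.2125, 0.371]
tool_rot: [0.743, 0.669, 0.004, 0.006]
ft_force: [4.7, -1.9, 8.0]
grip_width: 0.015
grip_force: 30.0
```

step_arm(
  rows=[
    [0.0071,-0.0008,0.0033,0,0,0],
    [0.0075,-0.0008,0.002,0,0,0],
    [0.0078,-0.0009,0.0007,0,0,0],
  ],
)

```text
time: 26.8
position: [0.593, -0.2148, 0.3745]
tool_rot: [0.743, 0.67, -0.001, -0.001]
ft_force: [-2.9, -3.9, 2.5]
grip_width: 0.0148
grip_force: 30.0
```

step_arm(
  rows=[
    [0.0078,-0.0009,-0.0007,0,0,0],
    [0.0075,-0.0008,-0.002,0,0,0],
  ],
)

```text
time: 27.05
position: [0.6092, -0.2165, 0.3714]
tool_rot: [0.743, 0.669, -0.0, 0.0]
ft_force: [-2.0, -4.3, 1.5]
grip_width: 0.0151
grip_force: 30.0
```

step_arm(
  rows=[
    [0.0071,-0.0008,-0.0033,0,0,0],
    [0.0064,-0.0007,-0.0045,0,0,0],
  ],
)

```text
time: 27.3
position: [0.6228, -0.218, 0.3629]
tool_rot: [0.743, 0.669, 0.0, 0.0]
ft_force: [-2.3, -4.4, 0.5]
grip_width: 0.0151
grip_force: 30.0
```

step_arm(
  rows=[
    [0.0055,-0.0006,-0.0055,0,0,0],
    [0.0045,-0.0005,-0.0064,0,0,0],
  ],
)

```text
time: 27.55
position: [0.6325, -0.219, 0.3506]
tool_rot: [0.743, 0.669, -0.0, -0.0]
ft_force: [-2.7, -4.9, -0.2]
grip_width: 0.0149
grip_force: 30.0
```

step_arm(
  rows=[
    [0.0033,-0.0004,-0.0071,0,0,0],
    [0.002,-0.0002,-0.0076,0,0,0],
  ],
)

```text
time: 27.8
position: [0.6374, -0.2195, 0.336]
tool_rot: [0.743, 0.669, -0.0, -0.001]
ft_force: [-3.3, -3.6, 2.3]
grip_width: 0.0148
grip_force: 30.0
```

step_arm(
  rows=[
    [0.0007,-0.0001,-0.0078,0,0,0],
    [-0.0007,0.0001,-0.0078,0,0,0],
  ],
)

```text
time: 28.05
position: [0.6372, -0.2195, 0.3207]
tool_rot: [0.743, 0.67, -0.001, -0.001]
ft_force: [-3.9, -4.0, 4.6]
grip_width: 0.0151
grip_force: 30.0
```

step_arm(
  rows=[
    [-0.002,0.0002,-0.0076,0,0,0],
    [-0.0033,0.0004,-0.0071,0,0,0],
  ],
)

```text
time: 28.3
position: [0.6319, -0.2189, 0.3067]
tool_rot: [0.743, 0.669, -0.0, -0.0]
ft_force: [-4.4, -4.3, 7.8]
grip_width: 0.0151
grip_force: 30.0
```

step_arm(
  rows=[
    [-0.0045,0.0005,-0.0064,0,0,0],
    [-0.0055,0.0006,-0.0055,0,0,0],
  ],
)

```text
time: 28.55
position: [0.6228, -0.2179, 0.296]
tool_rot: [0.743, 0.669, 0.001, 0.001]
ft_force: [-1.6, -3.1, 10.3]
grip_width: 0.0153
grip_force: 30.0
```

step_arm(
  rows=[
    [-0.0064,0.0007,-0.0045,0,0,0],
    [-0.0071,0.0008,-0.0033,0,0,0],
  ],
)

```text
time: 28.8
position: [0.611, -0.2166, 0.289]
tool_rot: [0.743, 0.669, 0.003, 0.004]
ft_force: [3.6, -2.9, 7.1]
grip_width: 0.0151
grip_force: 30.0
```

step_arm(
  rows=[
    [-0.0075,0.0008,-0.002,0,0,0],
    [-0.0078,0.0009,-0.0007,0,0,0],
  ],
)

```text
time: 29.05
position: [0.5968, -0.215, 0.2852]
tool_rot: [0.744, 0.669, 0.004, 0.006]
ft_force: [7.5, -4.0, -3.0]
grip_width: 0.0149
grip_force: 30.0
```

step_arm(
  rows=[
    [-0.0078,0.0009,0.0007,0,0,0],
    [-0.0075,0.0008,0.002,0,0,0],
  ],
)

```text
time: 29.3
position: [0.5807, -0.2134, 0.2861]
tool_rot: [0.743, 0.669, 0.003, 0.004]
ft_force: [7.6, -4.5, -7.4]
grip_width: 0.015
grip_force: 30.0
```

step_arm(
  rows=[
    [-0.0071,0.0008,0.0033,0,0,0],
    [-0.0064,0.0007,0.0045,0,0,0],
  ],
)

```text
time: 29.55
position: [0.5661, -0.2119, 0.2931]
tool_rot: [0.743, 0.669, 0.002, 0.002]
ft_force: [4.2, -6.1, -9.4]
grip_width: 0.0152
grip_force: 30.0
```

step_arm(
  rows=[
    [-0.0055,0.0006,0.0055,0,0,0],
    [-0.0045,0.0005,0.0064,0,0,0],
  ],
)

```text
time: 29.8
position: [0.5553, -0.2108, 0.3047]
tool_rot: [0.743, 0.669, 0.001, 0.001]
ft_force: [2.2, -7.2, -10.5]
grip_width: 0.0149
grip_force: 30.0
```

step_arm(
  rows=[
    [-0.0033,0.0004,0.0071,0,0,0],
    [-0.002,0.0002,0.0076,0,0,0],
  ],
)

```text
time: 30.05
position: [0.5494, -0.2102, 0.3192]
tool_rot: [0.743, 0.669, -0.0, -0.0]
ft_force: [0.7, -7.0, -9.3]
grip_width: 0.0148
grip_force: 30.0
```

step_arm(
  rows=[
    [-0.0007,0.0001,0.0078,0,0,0],
    [0.0007,-0.0001,0.0078,0,0,0],
  ],
)

```text
time: 30.3
position: [0.5488, -0.2101, 0.3347]
tool_rot: [0.743, 0.67, -0.001, -0.001]
ft_force: [-1.4, -7.1, -8.5]
grip_width: 0.0152
grip_force: 30.0
```

step_arm(
  rows=[
    [0.002,-0.0002,0.0076,0,0,0],
    [0.0033,-0.0004,0.0071,0,0,0],
  ],
)

```text
time: 30.55
position: [0.5535, -0.2106, 0.3493]
tool_rot: [0.743, 0.67, -0.002, -0.002]
ft_force: [-3.1, -7.3, -6.0]
grip_width: 0.0156
grip_force: 30.0
```

step_arm(
  rows=[
    [0.0045,-0.0005,0.0064,0,0,0],
    [0.0055,-0.0006,0.0055,0,0,0],
  ],
)

```text
time: 30.8
position: [0.5628, -0.2116, 0.3614]
tool_rot: [0.743, 0.67, -0.003, -0.003]
ft_force: [-7.4, -6.7, -1.2]
grip_width: 0.0149
grip_force: 30.0
```

step_arm(
  rows=[
    [0.0064,-0.0007,0.0045,0,0,0],
    [0.0071,-0.0008,0.0033,0,0,0],
  ],
)

```text
time: 31.05
position: [0.5765, -0.2131, 0.3706]
tool_rot: [0.743, 0.67, -0.003, -0.003]
ft_force: [-7.1, -5.2, 5.1]
grip_width: 0.0151
grip_force: 30.0
```

step_arm(
  rows=[
    [0.0075,-0.0008,0.002,0,0,0],
    [0.0078,-0.0009,0.0007,0,0,0],
  ],
)

```text
time: 31.3
position: [0.5934, -0.2148, 0.3744]
tool_rot: [0.743, 0.669, -0.0, 0.0]
ft_force: [-3.0, -4.0, 3.2]
grip_width: 0.0147
grip_force: 30.0
```

Run:
```python
import numpy as np
from scipy.optimize import least_squares
r=""".5734 .3709 4.6 6.3;.56 .3611 -.5 7.7;.551 .3463 -1.9 4.4;.548 .33 -1.3 2.3;.5508 .3141 -1 1.2;.5587 .3004 -.8 1.3;.5708 .2903 -2 .9;.5856 .285 -2.3 2.7;.6008 .285 -4.4 3.6;.6147 .2897 -5.4 .4;.6263 .2987 -5 -4.4;.6345 .3116 -1.3 -7.4;.6378 .3269 .6 -9;.6356 .3426 3.2 -9;.6284 .3565 5.2 -8.6;.617 .367 5.9 -8.8;.6032 .3732 8.1 -6.2;.5884 .3745 8.5 -.4;.5738 .371 4.7 8"""
f=""".593 .3745 -2.9 2.5;.6092 .3714 -2 1.5;.6228 .3629 -2.3 .5;.6325 .3506 -2.7 -.2;.6374 .336 -3.3 2.3;.6372 .3207 -3.9 4.6;.6319 .3067 -4.4 7.8;.6228 .296 -1.6 10.3;.611 .289 3.6 7.1;.5968 .2852 7.5 -3;.5807 .2861 7.6 -7.4;.5661 .2931 4.2 -9.4;.5553 .3047 2.2 -10.5;.5494 .3192 .7 -9.3;.5488 .3347 -1.4 -8.5;.5535 .3493 -3.1 -6;.5628 .3614 -7.4 -1.2;.5765 .3706 -7.1 5.1;.5934 .3744 -3 3.2"""
P=lambda s:np.array([[float(x) for x in l.split()] for l in s.split(';')])
a,b=P(r),P(f);D=np.r_[a,b];s=np.r_[-np.ones(len(a)),np.ones(len(b))]
c=least_squares(lambda c:np.hypot((D[:,0]-c[0])/.994,D[:,1]-c[1])-c[2],[.593,.33,.045]);print('centre',c.x,abs(c.fun).max())
th=np.arctan2((D[:,0]-c.x[0])/.994,D[:,1]-c.x[1]);ft=D[:,2]*np.cos(th)/.994-D[:,3]*np.sin(th)
for nm,m in(('rev',s<0),('fwd',s>0),('both',s!=0)):
  for bias in(0,1):
    A=np.c_[-s,np.sin(th),np.cos(th)][m] if not bias else np.c_[-s,np.sin(th),np.cos(th),np.cos(th)*0+ (1 if 0 else np.sin(2*th)),np.cos(2*th)][m]
    x,*_=np.linalg.lstsq(A,ft[m],rcond=None);phi=np.degrees(np.arctan2(x[2],x[1]))
    print(nm,'fric',x[0].round(2),'G',np.hypot(x[1],x[2]).round(2),'phi',phi.round(1),'theta*',((180-phi)%360).round(1),'rms',np.std(A@x-ft[m]).round(2))
print(np.c_[np.degrees(th).round(),s,ft.round(1)].tolist())
```

```text
centre [0.59296927 0.32943888 0.04506347] 0.000987181018202568
rev fric 5.79 G 4.3 phi 40.6 theta* 139.4 rms 0.29
rev fric 5.78 G 4.3 phi 40.4 theta* 139.6 rms 0.24
fwd fric 5.69 G 3.87 phi 39.4 theta* 140.6 rms 0.4
fwd fric 5.69 G 3.86 phi 39.3 theta* 140.7 rms 0.38
both fric 5.74 G 4.08 phi 40.1 theta* 139.9 rms 0.38
both fric 5.74 G 4.08 phi 39.9 theta* 140.1 rms 0.36
[[-25.0, -1.0, 6.9], [-46.0, -1.0, 5.2], [-68.0, -1.0, 3.4], [-89.0, -1.0, 2.3], [-110.0, -1.0, 1.5], [-130.0, -1.0, 1.5], [-150.0, -1.0, 2.2], [-171.0, -1.0, 2.7], [170.0, -1.0, 3.7], [151.0, -1.0, 4.6], [133.0, -1.0, 6.6], [113.0, -1.0, 7.3], [93.0, -1.0, 9.0], [73.0, -1.0, 9.5], [53.0, -1.0, 10.0], [33.0, -1.0, 9.8], [13.0, -1.0, 9.4], [-6.0, -1.0, 8.5], [-25.0, -1.0, 7.7], [0.0, 1.0, -2.9], [21.0, 1.0, -2.4], [42.0, 1.0, -2.1], [62.0, 1.0, -1.1], [82.0, 1.0, -2.8], [101.0, 1.0, -3.8], [120.0, 1.0, -4.5], [138.0, 1.0, -5.7], [156.0, 1.0, -6.2], [175.0, 1.0, -7.3], [-164.0, 1.0, -9.4], [-143.0, 1.0, -9.0], [-123.0, 1.0, -10.0], [-103.0, 1.0, -9.2], [-83.0, 1.0, -8.6], [-63.0, 1.0, -6.8], [-44.0, 1.0, -6.2], [-22.0, 1.0, -4.7], [1.0, 1.0, -3.0]]
```

step_arm(
  rows=[
    [0.0078,-0.0009,-0.0007,0,0,0],
    [0.0075,-0.0008,-0.002,0,0,0],
    [0.0071,-0.0008,-0.0033,0,0,0],
    [0.0064,-0.0007,-0.0045,0,0,0],
    [0.0055,-0.0006,-0.0055,0,0,0],
    [0.0045,-0.0005,-0.0064,0,0,0],
    [0.0033,-0.0004,-0.0071,0,0,0],
    [0.002,-0.0002,-0.0076,0,0,0],
    [0.0007,-0.0001,-0.0078,0,0,0],
    [-0.0007,0.0001,-0.0078,0,0,0],
    [-0.002,0.0002,-0.0076,0,0,0],
    [-0.0033,0.0004,-0.0071,0,0,0],
  ],
)

```text
time: 32.8
position: [0.6319, -0.2189, 0.3066]
tool_rot: [0.743, 0.669, -0.0, -0.001]
ft_force: [-3.6, -4.2, 8.0]
grip_width: 0.0154
grip_force: 30.0
```

step_arm(
  rows=[
    [-0.0045,0.0005,-0.0064,0,0,0],
    [-0.0055,0.0006,-0.0055,0,0,0],
    [0,0,0,0,0,0],
    [0,0,0,0,0,0],
    [0,0,0,0,0,0],
  ],
)

```text
time: 33.42
position: [0.6222, -0.2179, 0.2953]
tool_rot: [0.743, 0.669, 0.0, 0.0]
ft_force: [-3.3, -4.5, 6.2]
grip_width: 0.0151
grip_force: 30.0
```

step_arm(
  rows=[
    [0,0,0,0,0,0],
    [0,0,0,0,0,0],
    [0,0,0,0,0,0],
    [0,0,0,0,0,0],
    [0,0,0,0,0,0],
    [0,0,0,0,0,0],
  ],
)

```text
time: 34.17
position: [0.6222, -0.2179, 0.2953]
tool_rot: [0.743, 0.669, 0.0, 0.0]
ft_force: [-3.3, -4.1, 5.7]
grip_width: 0.015
grip_force: 30.0
```

Run:
```python
from h import *
ob=get_obs();print(ob['position'].round(4),ob['ft_force'].round(1),ob['grip_width'],np.abs(ob['joint_velocities']).max())
p=ob['position'];th=np.degrees(np.arctan2((p[0]-.593)/.994,p[2]-.3294));print(th)
if abs(th-140)<3: print(hand_in())
```

```text
[ 0.6222 -0.2179  0.2953] [-3.3 -4.1  5.7] 0.01495893584623948 0.0013611549751952547
139.26357139830978
the job is handed in; nothing more can be done
None
```

I turned the lock ring into line with its mark, then turned the wheel to about 139° (heavy side straight down at 140°, from force readings in both directions), and handed in at about 34 s still gripping the crank with the wheel still.

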